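Chocolate towers onto the height blocks for spraying

TASK

Move the row of four chocolate towers from the cooling rack to the wooden height blocks on the spraying tray, in reverse order of size, so that all four tops come level for the airbrush: the tallest tower on the lowest block, and so on to the shortest tower on the highest block. Stand each upright in the middle of its block and let go; tip none of them over, and leave the little bowl and the jar where they stand.

Things in the scene. Friction and masses are not known exactly. Their poses are not given: they have to be found in the camera images.
- tower48: the shortest of four dark chocolate towers, 48 mm high: a round foot 40 mm across and 6 mm high, a straight round shaft 34 mm across up to 12 mm below the top, then a small domed cap. Origin at the centre of its underside, z up. At the start the four stand in a row, 78 mm apart in any order, on a wire cooling rack whose flat surface is 20 mm above the table.
- tower63: the second shortest of four dark chocolate towers, 63 mm high: a round foot 44 mm across and 6 mm high, a straight round shaft 38 mm across up to 12 mm below the top, then a small domed cap. Origin at the centre of its underside, z up. At the start the four stand in a row, 78 mm apart in any order, on a wire cooling rack whose flat surface is 20 mm above the table.
- tower78: the second tallest of four dark chocolate towers, 78 mm high: a round foot 48 mm across and 6 mm high, a straight round shaft 42 mm across up to 12 mm below the top, then a small domed cap. Origin at the centre of its underside, z up. At the start the four stand in a row, 78 mm apart in any order, on a wire cooling rack whose flat surface is 20 mm above the table.
- tower93: the tallest of four dark chocolate towers, 93 mm high: a round foot 52 mm across and 6 mm high, a straight round shaft 46 mm across up to 12 mm below the top, then a small domed cap. Origin at the centre of its underside, z up. At the start the four stand in a row, 78 mm apart in any order, on a wire cooling rack whose flat surface is 20 mm above the table.
- block25: the lowest of four fixed pale wooden height blocks, 25 mm high, 66 mm square and flat on top, empty at the start. Origin at the centre of its underside, so its top is at z = 25 mm in its own frame. The four stand in a row, 78 mm apart in any order, on the steel spraying tray, whose surface is 10 mm above the table.
- block40: the second lowest of four fixed pale wooden height blocks, 40 mm high, 62 mm square and flat on top, empty at the start. Origin at the centre of its underside, so its top is at z = 40 mm in its own frame. The four stand in a row, 78 mm apart in any order, on the steel spraying tray, whose surface is 10 mm above the table.
- block55: the second highest of four fixed pale wooden height blocks, 55 mm high, 58 mm square and flat on top, empty at the start. Origin at the centre of its underside, so its top is at z = 55 mm in its own frame. The four stand in a row, 78 mm apart in any order, on the steel spraying tray, whose surface is 10 mm above the table.
- block70: the highest of four fixed pale wooden height blocks, 70 mm high, 54 mm square and flat on top, empty at the start. Origin at the centre of its underside, so its top is at z = 70 mm in its own frame. The four stand in a row, 78 mm apart in any order, on the steel spraying tray, whose surface is 10 mm above the table.
- bowl: small white bowl of chocolate, 72 mm across and 30 mm high, loose on the table beyond the cooling rack, about 125 mm from the line of towers. To be left alone. Origin at the centre of its underside.
- jar: amber glass jar with a metal lid, 54 mm across and 70 mm high, loose on the table on the robot's side of the spraying tray, about 125 mm from the line of blocks. To be left alone. Origin at the centre of its underside.
Not all that is in view belongs to the job. Leave any blue or purple look-alike of the tower63 alone.

How it is judged:
By the outcome, as a careful person would: the job done as asked, in the order asked, and still so for the second after the job is handed in, with the robot touching nothing.
It also fails if it takes over 99 s, if anything falls off the work surface, if the arm or the gripper's body presses on something with over 40 N, if the wrist force passes 120 N, or if a joint passes its speed limit or range.

ROBOT

A 7-joint arm with a two-finger parallel gripper is mounted at the origin on the work surface. World frame = base frame: x ahead of the robot, y to its left, z up, the work surface at z = 0. Lengths are in m, angles in rad, forces in N, time in s.
With the tool pointing down it reaches from about 0.4 to 0.85 m from the base axis. Payload 10.4 kg.
Tool frame: the origin (TCP) lies at the very end of the fingers, on their centre line; the grasp point (between the pads) lies 19 mm behind it; z points along the fingers, y is the line along which they close (so a half turn about z gives the same grasp; the last joint's range is limited). The gripper opens to 87 mm and grips with 3 to 60 N. Pads are 19 mm wide; open, the fingers measure 117 mm over their backs; the gripper's body (75 mm by 190 mm) begins 51 mm behind the grasp point.
Start: joints at [1.266, 0.332, -0.065, 1.46, 0.022, 1.35, -0.088], TCP at [0.174, -0.6, 0.223] pointing down, gripper open.
Joint ranges: [-2.6, 2.6], [-0.5, 2.12], [-1.47, 1.34], [0.16, 2.42], [-1.27, 4.41], [0.06, 2.06], [-2.6, 2.6]. Speed limits (rad/s): [2.22, 2.22, 2.79, 2.79, 3.14, 3.14, 3.14].

INTERFACE

Orientations are given as a unit quaternion [x, y, z, w].
In Python, from bench import r gives the robot as it stands.
- The arm moves only by the tool jog_arm, called in YAML: its name, and indented under it one key for each argument. Schema: {"type":"object","properties":{"rows":{"type":"array","items":{"type":"object","properties":{"tx":{"type":"number"},"ty":{"type":"number"},"tz":{"type":"number"},"twist":{"type":"number"},"aperture":{"type":"number"}},"additionalProperties":false,"required":["aperture"]},"minItems":1,"maxItems":12},"grip_n":{"type":"number"},"only":{"type":"string"},"quiet":{"type":"boolean"},"lines":{"type":"string"}},"required":["rows"],"additionalProperties":false}. rows is a list of rows, 1 to 12 of them, each an object with the fields tx, ty, tz (the shift in parts of the range, where 1.0 means 40 cm), twist (a turn about the tool's z in normalised numbers (1 is pi rad)), aperture (the finger opening in m); a field left out counts as zero (the opening has to be given); each row is the pose to reach, as a shift and turn from the pose commanded when the call began, along the tool's axes at that moment; what a row does not reach only later rows make up. A row lasts 1/10 s, in which the tool goes at most 0.05 m and 0.15 rad, less where a joint would pass 70% of its speed; a pose out of reach is approached as far as the arm can. The fingers move at their own pace and stop on an object; grip_n is the grip in N (left out, the last holds). Time passes only in rows, so rows that do not move let the fingers close. The tool returns the time, the measured TCP pose, the force, the opening and the grip force at its end. only (a regular expression) keeps the lines of the reply that match it, lines (a string "A,B") keeps lines A to B, and quiet returns only ok. A shift or turn number past 1, either way, is cut back to 1. Input that does not fit is refused with a message, and nothing moves.
- r.read_state(): the state, without advancing time (a new reading comes with each control period).
- r.camera(name): name is "side" or "top" or "wrist"; returns a dict with "img" (480x640x3 uint8, red, green, blue), "fx", "fy", "cx", "cy" (pixels), "pose" (4x4, takes a point from camera to world coordinates). Camera axes: x right, y down, z forward; pixel columns grow to the right and rows downward; lengths in m; the calibration is good to about 2 mm. A picture is of the moment at which its call begins. There is no depth.
- r.close_job(): hands the job in; it is judged then, once.
Trained networks look in the newest picture that a camera, given by its name, has taken for a name from the list of things; names that differ only in an ending like _2 or _b are one class to them, and where a whole thing is asked for, a point or a joint stands for the part that bears it (a point fixed in the world has none). Each returns a list of dicts, best first, with "p" (0 to 1); they miss things now and then, are a little off and sometimes report something else, mostly with a low value. They report only what shows in the picture. A call takes as long as a camera call. They do not tell look-alikes from the thing itself.
- r.recognise(camera, label): "position" ([column, row] as shares, 0 to 1, of the picture: columns of its width, rows of its height, amid what is visible of it).
- r.regions_of(camera, label): "pixels" (480x640 bool, what is visible of it) and "position" ([column, row] as shares, 0 to 1, of the picture: columns of its width, rows of its height, amid what is visible of it).
The state is a dict: "time": time; "joint_positions": joint angles; "joint_vel": joint speeds; "joint_torque": joint torques, N m; "ee_pos": TCP position; "eef_rot": TCP orientation; "ft_force": force on the tool from outside, world axes, zero at the start; "torque": the same for the moment, N m; "width": finger opening in m; "grip_force": force on a finger pad.
Only numpy, scipy, OpenCV 4.12 (cv2) and the standard library are available. Lean on these libraries where they do the work, as an engineer would, in place of code of your own. Each camera call takes 0.05 s, during which the arm holds its last target. There are 200 camera calls.

## Working session

There is one attempt and no reset: what is moved stays moved. The work goes in short steps, Python scripts to look and compute and a tool call to move; the robot and the scene stay as the last step left them, time stands still between calls to the robot, and variables do not carry over. Pictures are saved under pics/ and viewed, at most 14 in all, crops included, and the job is handed in when it is done.

```bash
mkdir -p pics; ls
```

Run:
```python
from bench import r
import cv2,numpy as np
ims=[]
for n in("side","top"):
    c=r.camera(n); cv2.imwrite(f"pics/{n}0.png",c["img"][:,:,::-1]); print(n,c["fx"],c["cx"],c["cy"],np.round(c["pose"],3).tolist())
    for l in ["tower48","tower63","tower78","tower93","block25","block40","block55","block70","bowl","jar"]:
        print(l,[(round(d["p"],2),round(d["position"][0]*640),round(d["position"][1]*480)) for d in r.recognise(n,l)])
s=r.read_state();print(s["time"],s["ee_pos"],s["eef_rot"],s["width"])
```

```text
pics
side 579.0474395180497 323.20038280906215 237.84131264339447 [[-0.717, -0.439, 0.541, -0.11], [-0.697, 0.44, -0.567, 0.682], [0.011, -0.784, -0.621, 0.794], [0.0, 0.0, 0.0, 1.0]]
tower48 [(0.93, 424, 200), (0.92, 315, 213), (0.9, 395, 217), (0.82, 358, 165), (0.72, 447, 187), (0.64, 369, 229), (0.58, 450, 260)]
tower63 [(0.93, 424, 200), (0.92, 315, 213), (0.9, 395, 217), (0.82, 358, 165), (0.72, 447, 187), (0.64, 369, 229), (0.58, 450, 260)]
tower78 [(0.93, 424, 200), (0.92, 315, 213), (0.9, 395, 217), (0.82, 358, 165), (0.72, 447, 187), (0.64, 369, 229), (0.58, 450, 260)]
tower93 [(0.93, 424, 200), (0.92, 315, 213), (0.9, 395, 217), (0.82, 358, 165), (0.72, 447, 187), (0.64, 369, 229), (0.58, 450, 260)]
block25 [(0.78, 233, 288), (0.73, 198, 312), (0.69, 286, 253), (0.59, 263, 274)]
block40 [(0.78, 233, 288), (0.73, 198, 312), (0.69, 286, 253), (0.59, 263, 274)]
block55 [(0.78, 233, 288), (0.73, 198, 312), (0.69, 286, 253), (0.59, 263, 274)]
block70 [(0.78, 233, 288), (0.73, 198, 312), (0.69, 286, 253), (0.59, 263, 274)]
bowl [(0.89, 364, 195)]
jar [(0.68, 308, 303)]
top 485.1
[... 494 characters left out ...]
63), (0.85, 407, 261), (0.71, 464, 151), (0.66, 360, 184), (0.6, 368, 249)]
tower93 [(0.97, 487, 271), (0.87, 401, 336), (0.86, 445, 263), (0.85, 407, 261), (0.71, 464, 151), (0.66, 360, 184), (0.6, 368, 249)]
block25 [(0.95, 287, 215), (0.82, 212, 223), (0.7, 171, 222), (0.66, 250, 222)]
block40 [(0.95, 287, 215), (0.82, 212, 223), (0.7, 171, 222), (0.66, 250, 222)]
block55 [(0.95, 287, 215), (0.82, 212, 223), (0.7, 171, 222), (0.66, 250, 222)]
block70 [(0.95, 287, 215), (0.82, 212, 223), (0.7, 171, 222), (0.66, 250, 222)]
bowl [(0.76, 426, 197)]
jar [(0.72, 249, 283)]
1.1 [ 0.17384109 -0.60035446  0.22255313] [9.90088534e-01 1.40444624e-01 3.04905416e-05 3.17638939e-05] 0.08694477302639642
```

View pics/side0.png

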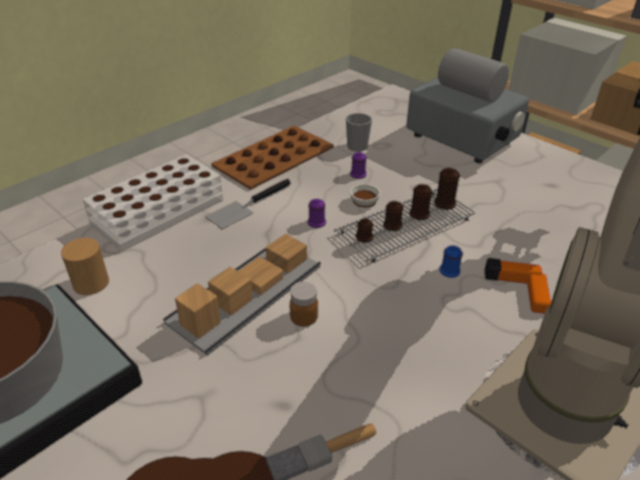

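View pics/top0.png

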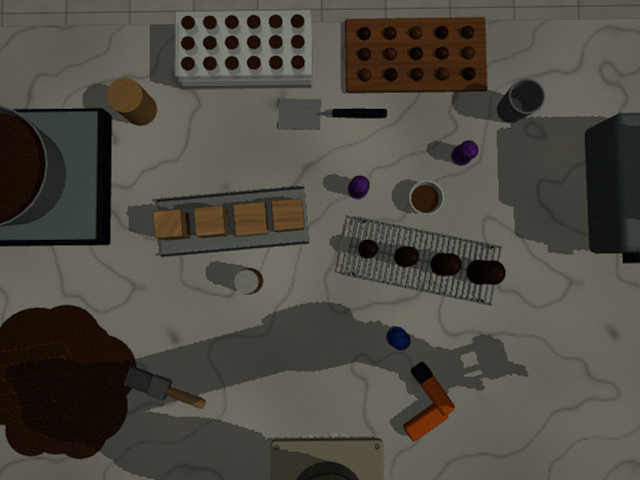

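The side picture shows the towers running short to tall from (365,230) to (447,187). The blocks run from (198,312) to (286,253) and the blue and purple look-alikes stand off the rack. Next I fit both rows to the masks from the two cameras.

Create h.py:
```python
from bench import r
import cv2,numpy as np,itertools
from scipy.optimize import minimize
H=np.array([48,63,78,93]);B=np.array([25,40,55,70])
a=np.linspace(0,2*np.pi,24,endpoint=False)
def ring(d,z): return np.c_[d/2*np.cos(a),d/2*np.sin(a),0*a+z]
def tower(h):
    d={48:34,63:38,78:42,93:46}[h]
    return np.r_[ring(d+6,0),ring(d+6,6),ring(d,h-12),ring(d*.8,h-4),ring(d*.4,h)]/1e3
def block(h):
    s={25:66,40:62,55:58,70:54}[h]/2
    return np.array([[i*s,j*s,z] for i in(-1,1) for j in(-1,1) for z in(0,h)])/1e3
def proj(c,P):
    T=np.linalg.inv(c["pose"]);q=P@T[:3,:3].T+T[:3,3]
    return np.c_[c["fx"]*q[:,0]/q[:,2]+c["cx"],c["fy"]*q[:,1]/q[:,2]+c["cy"]]
def place(P,x,y,z,t):
    R=np.array([[np.cos(t),-np.sin(t)],[np.sin(t),np.cos(t)]])
    return np.c_[P[:,:2]@R.T+[x,y],P[:,2]+z]
def mask(c,P):
    m=np.zeros((480,640),np.uint8)
    cv2.fillConvexPoly(m,cv2.convexHull(np.round(proj(c,P)*16).astype(np.int32)),1,shift=4)
    return m
def back(c,u,v,z):
    d=c["pose"][:3,:3]@[(u-c["cx"])/c["fx"],(v-c["cy"])/c["fy"],1];o=c["pose"][:3,3]
    return o+d*(z-o[2])/d[2]
```

Create fit.py:
```python
from h import *
cams={n:r.camera(n) for n in("side","top")}
def get(lab,near):
    out={}
    for n in cams:
        m=np.zeros((480,640),np.uint8); k=0
        for d in r.regions_of(n,lab):
            u,v=d["position"][0]*640,d["position"][1]*480
            if min(np.hypot(u-x,v-y) for x,y in near[n])<12: m|=d["pixels"].astype(np.uint8);k+=1
        print(lab,n,k); out[n]=m
    return out
T={"side":[(369,229),(395,217),(424,200),(447,187)],"top":[(368,249),(407,261),(445,263),(487,271)]}
K={"side":[(198,312),(233,288),(263,274),(286,253)],"top":[(171,222),(212,223),(250,222),(287,215)]}
def rowfit(M,f,sizes,z,p0):
    def cost(p,perm):
        s=0
        for n,c in cams.items():
            m=np.zeros((480,640),np.float32)
            for i,h in enumerate(perm):
                k=(i-1.5)*.078
                m=np.maximum(m,mask(c,place(f(h),p[0]+k*np.cos(p[2]),p[1]+k*np.sin(p[2]),z,p[2])))
            g=cv2.GaussianBlur(m,(0,0),1.5)-cv2.GaussianBlur(M[n].astype(np.float32),(0,0),1.5)
            s+=(g**2).sum()
        return s
    res=[]
    for perm in itertools.permutations(sizes):
        o=minimize(cost,p0,args=(perm,),method="Nelder-Mead",options=dict(initial_simplex=np.array(p0)+np.r_[[[0,0,0]],np.diag([.01,.01,.08])],maxiter=60))
        res.append((o.fun,perm,o.x))
    res.sort(key=lambda q:q[0])
    for q in res[:3]: print(round(q[0]),q[1],np.round(q[2],4))
    fun,perm,p=res[0]
    for i,h in enumerate(perm):
        k=(i-1.5)*.078; print(h,np.round([p[0]+k*np.cos(p[2]),p[1]+k*np.sin(p[2])],4))
for lab,near,f,s,z in(("tower63",T,tower,H,.02),("block40",K,block,B,.01)):
    M=get(lab,near)
    A=[back(cams["top"],*near["top"][i],z+.03)[:2] for i in(0,3)]
    d=A[1]-A[0]
    rowfit(M,f,list(map(int,s)),z,[*(A[0]+A[1])/2,np.arctan2(d[1],d[0])])
s=r.read_state();print(s["time"])
```

```bash
time python3 fit.py
```

```text
tower63 side 4
tower63 top 3
644 (48, 63, 78, 93) [ 0.4792 -0.2033 -1.787 ]
745 (48, 78, 63, 93) [ 0.4791 -0.2028 -1.7819]
840 (63, 48, 78, 93) [ 0.4791 -0.2032 -1.7885]
48 [ 0.5043 -0.089 ]
63 [ 0.4876 -0.1652]
78 [ 0.4708 -0.2413]
93 [ 0.4541 -0.3175]
block40 side 4
block40 top 4
210 (70, 55, 25, 40) [ 0.5657  0.1902 -1.4862]
417 (70, 40, 25, 55) [ 0.5658  0.191  -1.5011]
442 (70, 55, 40, 25) [ 0.5659  0.1895 -1.4852]
70 [0.5558 0.3068]
55 [0.5624 0.2291]
25 [0.569  0.1514]
40 [0.5756 0.0737]
1.4
real	0m51.261s
user	0m35.294s
sys	0m12.529s
```

Create go.py:
```python
# go.py x y z yaw : shift in tool axes from the present pose (yaw = world angle of tool y)
import sys,numpy as np
from bench import r
from scipy.spatial.transform import Rotation as R
s=r.read_state();Q=R.from_quat(s["eef_rot"]).as_matrix()
x,y,z,w=map(float,sys.argv[1:5])
d=Q.T@(np.array([x,y,z])-s["ee_pos"]);yw=np.arctan2(Q[1,1],Q[0,1])
t=(-(w-yw)+np.pi/2)%np.pi-np.pi/2
print("tool shift",np.round(d,4),"turn",round(t,4),"| t",s["time"],"tcp",np.round(s["ee_pos"],4),"tilt",np.round(Q[2],3),"w",round(s["width"],4))
```

```bash
python3 go.py 0.4541 -0.3175 0.20 -0.216
```

```text
tool shift [ 0.3479 -0.1937  0.0226] turn -1.073 | t 1.4 tcp [ 0.1738 -0.6004  0.2226] tilt [ 0.  0. -1.] w 0.0871
```

Careful with the scale: shifts go in shares of 40 cm and turns go in shares of pi rad. That gives: 0.348 m is 0.87, -0.194 m is -0.485, -1.073 rad is -0.3415.

jog_arm:
  rows:
    - {"tx": 0.87,"ty": -0.485,"tz": 0.05,"twist": -0.3415,"aperture": 0.087}
    - {"tx": 0.87,"ty": -0.485,"tz": 0.05,"twist": -0.3415,"aperture": 0.087}
    - {"tx": 0.87,"ty": -0.485,"tz": 0.05,"twist": -0.3415,"aperture": 0.087}
    - {"tx": 0.87,"ty": -0.485,"tz": 0.05,"twist": -0.3415,"aperture": 0.087}
    - {"tx": 0.87,"ty": -0.485,"tz": 0.05,"twist": -0.3415,"aperture": 0.087}
    - {"tx": 0.87,"ty": -0.485,"tz": 0.05,"twist": -0.3415,"aperture": 0.087}
    - {"tx": 0.87,"ty": -0.485,"tz": 0.05,"twist": -0.3415,"aperture": 0.087}
    - {"tx": 0.87,"ty": -0.485,"tz": 0.05,"twist": -0.3415,"aperture": 0.087}
    - {"tx": 0.87,"ty": -0.485,"tz": 0.05,"twist": -0.3415,"aperture": 0.087}
    - {"tx": 0.87,"ty": -0.485,"tz": 0.05,"twist": -0.3415,"aperture": 0.087}
    - {"tx": 0.87,"ty": -0.485,"tz": 0.05,"twist": -0.3415,"aperture": 0.087}
    - {"tx": 0.87,"ty": -0.485,"tz": 0.05,"twist": -0.3415,"aperture": 0.087}
  grip_n: 20

```text
time: 2.6
ee_pos: [0.4532, -0.3186, 0.2026]
eef_rot: [0.78, 0.626, -0.0, 0.0]
ft_force: [-0.2, -0.1, -0.4]
width: 0.0868
grip_force: 0.0
```

```bash
python3 go.py 0.4541 -0.3175 0.065 -0.216
```

Create look.py:
```python
import sys
from h import *
n,f=sys.argv[1:3];c=r.camera(n);im=c["img"][:,:,::-1].copy()
P={48:(.5043,-.089),63:(.4876,-.1652),78:(.4708,-.2413),93:(.4541,-.3175)}
for h,(x,y) in P.items():
    Q=place(tower(h),x,y,.02,0)
    T=np.linalg.inv(c["pose"])
    if ((Q@T[:3,:3].T+T[:3,3])[:,2]>.02).all():
        cv2.polylines(im,[cv2.convexHull(np.round(proj(c,Q)).astype(np.int32))],True,(0,255,0))
cv2.imwrite(f"pics/{f}.png",im)
```

```bash
python3 look.py wrist w1
```

```text
tool shift [0.0014 0.0007 0.1376] turn -0.0027 | t 2.6 tcp [ 0.4532 -0.3186  0.2026] tilt [-0.001 -0.    -1.   ] w 0.0868
```

View pics/w1.png

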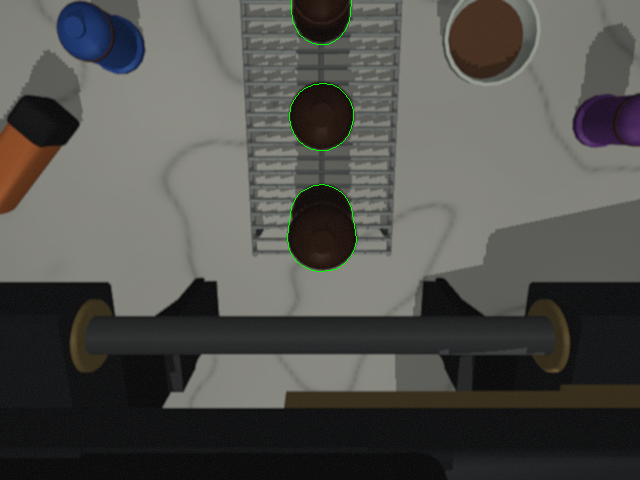

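The green model outlines lie on the three towers in view: (322,235), (322,117) and the one at the top edge. The fit is good, so I go down.

Converted, 0.137 m is 0.3425, 0.12 m is 0.3.

jog_arm:
  rows:
    - {"tx": 0.0025,"ty": 0.0025,"tz": 0.125,"aperture": 0.087}
    - {"tx": 0.0025,"ty": 0.0025,"tz": 0.225,"aperture": 0.087}
    - {"tx": 0.0025,"ty": 0.0025,"tz": 0.3,"aperture": 0.087}
    - {"tx": 0.0025,"ty": 0.0025,"tz": 0.3425,"aperture": 0.087}
    - {"tx": 0.0025,"ty": 0.0025,"tz": 0.3425,"aperture": 0.087}
    - {"tx": 0.0025,"ty": 0.0025,"tz": 0.3425,"aperture": 0.04}
    - {"tx": 0.0025,"ty": 0.0025,"tz": 0.3425,"aperture": 0.04}
    - {"tx": 0.0025,"ty": 0.0025,"tz": 0.3425,"aperture": 0.04}
    - {"tx": 0.0025,"ty": 0.0025,"tz": 0.3425,"aperture": 0.04}
    - {"tx": 0.0025,"ty": 0.0025,"tz": 0.3425,"aperture": 0.04}
    - {"tx": 0.0025,"ty": 0.0025,"tz": 0.3425,"aperture": 0.04}
    - {"tx": 0.0025,"ty": 0.0025,"tz": 0.3425,"aperture": 0.04}
  grip_n: 20

```text
time: 3.85
ee_pos: [0.4553, -0.3165, 0.0657]
eef_rot: [0.779, 0.627, -0.0, 0.0]
ft_force: [-0.5, 1.2, 1.7]
width: 0.0453
grip_force: 20.0
```

```bash
python3 go.py 0.569 0.1514 0.21 0.0846
```

```text
tool shift [ 0.4814  0.0107 -0.1443] turn -0.3006 | t 3.85 tcp [ 0.4553 -0.3165  0.0657] tilt [-0.  0. -1.] w 0.0453
```

Converted, 0.28 m is 0.7, 0.21 m is 0.525, -0.3 rad is -0.0955.

jog_arm:
  rows:
    - {"tz": -0.05,"aperture": 0.04}
    - {"tz": -0.125,"aperture": 0.04}
    - {"tz": -0.225,"aperture": 0.04}
    - {"tz": -0.3125,"aperture": 0.04}
    - {"tx": 0.05,"tz": -0.36,"aperture": 0.04}
    - {"tx": 0.125,"tz": -0.36,"aperture": 0.04}
    - {"tx": 0.225,"tz": -0.36,"aperture": 0.04}
    - {"tx": 0.325,"tz": -0.36,"aperture": 0.04}
    - {"tx": 0.425,"tz": -0.36,"aperture": 0.04}
    - {"tx": 0.525,"ty": 0.0125,"tz": -0.36,"twist": -0.0318,"aperture": 0.04}
    - {"tx": 0.625,"ty": 0.0125,"tz": -0.36,"twist": -0.0637,"aperture": 0.04}
    - {"tx": 0.7,"ty": 0.025,"tz": -0.36,"twist": -0.0955,"aperture": 0.04}
  grip_n: 30

```text
time: 5.05
ee_pos: [0.525, -0.0422, 0.2096]
eef_rot: [0.674, 0.738, 0.0, -0.0]
ft_force: [0.1, -0.0, -1.0]
width: 0.0454
grip_force: 30.0
```

```bash
python3 go.py 0.569 0.1514 0.21 0.0846
```

```text
tool shift [ 0.1888  0.0613 -0.0004] turn 0.0057 | t 5.05 tcp [ 0.525  -0.0422  0.2096] tilt [ 0. -0. -1.] w 0.0454
```

Converted, 0.189 m is 0.4725, 0.18 m is 0.45, 0.005 rad is 0.0016.

jog_arm:
  rows:
    - {"tx": 0.075,"ty": 0.025,"twist": 0.0016,"aperture": 0.04}
    - {"tx": 0.175,"ty": 0.0625,"twist": 0.0016,"aperture": 0.04}
    - {"tx": 0.275,"ty": 0.1,"twist": 0.0016,"aperture": 0.04}
    - {"tx": 0.375,"ty": 0.125,"twist": 0.0016,"aperture": 0.04}
    - {"tx": 0.45,"ty": 0.15,"twist": 0.0016,"aperture": 0.04}
    - {"tx": 0.4725,"ty": 0.1525,"twist": 0.0016,"aperture": 0.04}
    - {"tx": 0.4725,"ty": 0.1525,"twist": 0.0016,"aperture": 0.04}
    - {"tx": 0.4725,"ty": 0.1525,"twist": 0.0016,"aperture": 0.04}

```text
time: 5.85
ee_pos: [0.5701, 0.1468, 0.2092]
eef_rot: [0.679, 0.734, -0.001, 0.0]
ft_force: [0.2, -0.9, -1.2]
width: 0.0449
grip_force: 30.0
```

```bash
python3 go.py 0.569 0.1514 0.084 0.0846
```

Run:
```python
from bench import r
import cv2
for n in("wrist","side"): cv2.imwrite(f"pics/{n}2.png",r.camera(n)["img"][:,:,::-1])
```

```text
tool shift [ 0.0048 -0.0007  0.1252] turn -0.0068 | t 5.85 tcp [0.5701 0.1468 0.2092] tilt [-0.001 -0.    -1.   ] w 0.0449
```

View pics/side2.png

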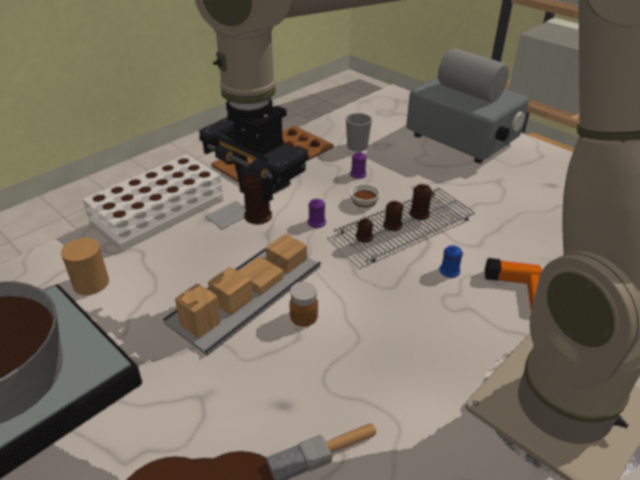

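View pics/wrist2.png

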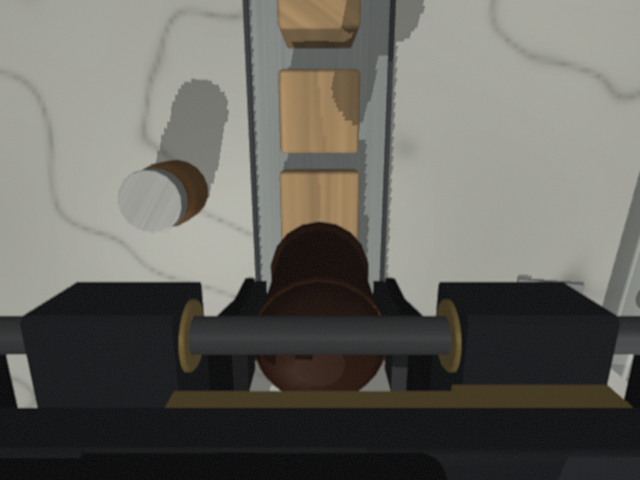

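The tower hangs upright over the tray, with the blocks below at (320,205), (320,110) and (320,20) in the wrist view. Lowering it.

Converted, 0.125 m is 0.3125, -0.001 m is -0.0025, -0.007 rad is -0.0022.

jog_arm:
  rows:
    - {"tx": 0.0125,"ty": -0.0025,"tz": 0.075,"twist": -0.0022,"aperture": 0.04}
    - {"tx": 0.0125,"ty": -0.0025,"tz": 0.175,"twist": -0.0022,"aperture": 0.04}
    - {"tx": 0.0125,"ty": -0.0025,"tz": 0.25,"twist": -0.0022,"aperture": 0.04}
    - {"tx": 0.0125,"ty": -0.0025,"tz": 0.2875,"twist": -0.0022,"aperture": 0.04}
    - {"tx": 0.0125,"ty": -0.0025,"tz": 0.305,"twist": -0.0022,"aperture": 0.04}
    - {"tx": 0.0125,"ty": -0.0025,"tz": 0.3125,"twist": -0.0022,"aperture": 0.04}
    - {"tx": 0.0125,"ty": -0.0025,"tz": 0.3125,"twist": -0.0022,"aperture": 0.04}

```text
time: 6.65
ee_pos: [0.5694, 0.1532, 0.0855]
eef_rot: [0.676, 0.737, 0.001, 0.0]
ft_force: [-0.1, 0.2, -1.7]
width: 0.0449
grip_force: 30.0
```

```bash
python3 go.py 0.569 0.1514 0.0810 0.0846
```

```text
tool shift [-0.0018 -0.0005  0.0045] turn 0.001 | t 6.65 tcp [0.5694 0.1532 0.0855] tilt [ 0.     0.001 -1.   ] w 0.0449
```

Converted, 0.003 m is 0.0075, -0.002 m is -0.005.

jog_arm:
  rows:
    - {"tx": -0.005,"tz": 0.005,"aperture": 0.04}
    - {"tx": -0.005,"tz": 0.0075,"aperture": 0.04}
    - {"tx": -0.005,"tz": 0.0075,"aperture": 0.04}
    - {"tx": -0.005,"tz": 0.0075,"aperture": 0.04}

```text
time: 7.05
ee_pos: [0.5689, 0.1513, 0.0818]
eef_rot: [0.676, 0.737, 0.0, 0.0]
ft_force: [0.1, -0.3, -1.0]
width: 0.0453
grip_force: 30.0
```

```bash
python3 go.py 0.569 0.1514 0.0807 0.0846
```

```text
tool shift [0.0001 0.0001 0.0011] turn 0.0014 | t 7.05 tcp [0.5689 0.1513 0.0818] tilt [-0.  0. -1.] w 0.0453
```

Converted, -0.13 m is -0.325, 0.001 m is 0.0025.

jog_arm:
  rows:
    - {"tz": 0.0025,"aperture": 0.045}
    - {"tz": 0.0025,"aperture": 0.045}
    - {"tz": 0.0025,"aperture": 0.055}
    - {"tz": 0.0025,"aperture": 0.087}
    - {"tz": 0.0025,"aperture": 0.087}
    - {"tz": 0.0025,"aperture": 0.087}
    - {"tz": -0.025,"aperture": 0.087}
    - {"tz": -0.125,"aperture": 0.087}
    - {"tz": -0.25,"aperture": 0.087}
    - {"tz": -0.325,"aperture": 0.087}
    - {"tz": -0.325,"aperture": 0.087}

```text
time: 8.15
ee_pos: [0.5708, 0.1525, 0.2173]
eef_rot: [0.676, 0.737, 0.003, 0.002]
ft_force: [0.1, -0.2, -0.8]
width: 0.0867
grip_force: 0.0
```

```bash
python3 go.py 0.4708 -0.2413 0.18 -0.216
python3 look.py side s3
```

```text
tool shift [-0.3837 -0.1338  0.0359] turn 0.3022 | t 8.15 tcp [0.5708 0.1525 0.2173] tilt [ 0.001  0.008 -1.   ] w 0.0867
```

View pics/s3.png

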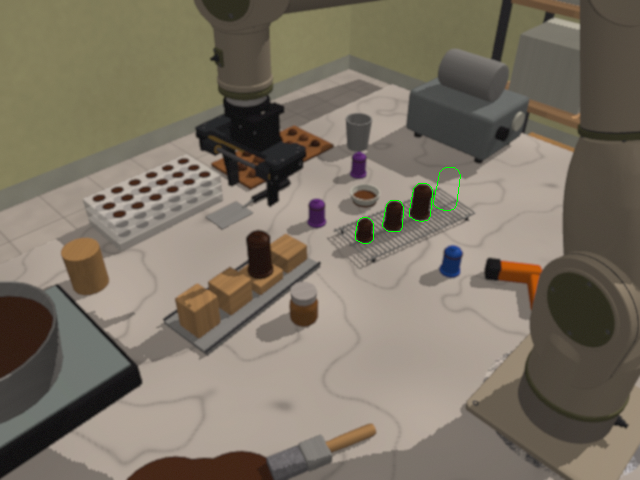

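The tall tower stands upright on the low block at (260,255), and the other towers still match their outlines. Next is tower78.

Converted, -0.384 m is -0.96, -0.134 m is -0.335, 0.302 rad is 0.0961.

jog_arm:
  rows:
    - {"tx": -0.96,"ty": -0.335,"tz": 0.09,"twist": 0.0961,"aperture": 0.087}
    - {"tx": -0.96,"ty": -0.335,"tz": 0.09,"twist": 0.0961,"aperture": 0.087}
    - {"tx": -0.96,"ty": -0.335,"tz": 0.09,"twist": 0.0961,"aperture": 0.087}
    - {"tx": -0.96,"ty": -0.335,"tz": 0.09,"twist": 0.0961,"aperture": 0.087}
    - {"tx": -0.96,"ty": -0.335,"tz": 0.09,"twist": 0.0961,"aperture": 0.087}
    - {"tx": -0.96,"ty": -0.335,"tz": 0.09,"twist": 0.0961,"aperture": 0.087}
    - {"tx": -0.96,"ty": -0.335,"tz": 0.09,"twist": 0.0961,"aperture": 0.087}
    - {"tx": -0.96,"ty": -0.335,"tz": 0.09,"twist": 0.0961,"aperture": 0.087}
    - {"tx": -0.96,"ty": -0.335,"tz": 0.09,"twist": 0.0961,"aperture": 0.087}
    - {"tx": -0.96,"ty": -0.335,"tz": 0.09,"twist": 0.0961,"aperture": 0.087}
    - {"tx": -0.96,"ty": -0.335,"tz": 0.09,"twist": 0.0961,"aperture": 0.087}
    - {"tx": -0.96,"ty": -0.335,"tz": 0.09,"twist": 0.0961,"aperture": 0.087}
  grip_n: 20

```text
time: 9.4
ee_pos: [0.469, -0.2409, 0.1755]
eef_rot: [0.778, 0.628, 0.0, -0.0]
ft_force: [0.1, 0.8, 0.1]
width: 0.0868
grip_force: 0.0
```

```bash
python3 go.py 0.4708 -0.2413 0.055 -0.216
```

```text
tool shift [-1.000e-04  1.900e-03  1.205e-01] turn 0.0029 | t 9.4 tcp [ 0.469  -0.2409  0.1755] tilt [ 0. -0. -1.] w 0.0868
```

Converted, 0.121 m is 0.3025, 0.11 m is 0.275, 0.003 rad is 0.001.

jog_arm:
  rows:
    - {"ty": 0.005,"tz": 0.1,"twist": 0.001,"aperture": 0.087}
    - {"ty": 0.005,"tz": 0.2,"twist": 0.001,"aperture": 0.087}
    - {"ty": 0.005,"tz": 0.275,"twist": 0.001,"aperture": 0.087}
    - {"ty": 0.005,"tz": 0.3025,"twist": 0.001,"aperture": 0.087}
    - {"ty": 0.005,"tz": 0.3025,"twist": 0.001,"aperture": 0.087}
    - {"ty": 0.005,"tz": 0.3025,"twist": 0.001,"aperture": 0.036}
    - {"ty": 0.005,"tz": 0.3025,"twist": 0.001,"aperture": 0.036}
    - {"ty": 0.005,"tz": 0.3025,"twist": 0.001,"aperture": 0.036}
    - {"ty": 0.005,"tz": 0.3025,"twist": 0.001,"aperture": 0.036}
    - {"ty": 0.005,"tz": 0.3025,"twist": 0.001,"aperture": 0.036}
    - {"ty": 0.005,"tz": 0.3025,"twist": 0.001,"aperture": 0.036}
    - {"ty": 0.005,"tz": 0.3025,"twist": 0.001,"aperture": 0.036}
  grip_n: 20

```text
time: 10.6
ee_pos: [0.4704, -0.2433, 0.0547]
eef_rot: [0.78, 0.626, 0.0, 0.0]
ft_force: [1.3, -0.4, 1.1]
width: 0.0415
grip_force: 20.0
```

```bash
python3 go.py 0.5756 0.0737 0.21 0.0846
```

```text
tool shift [ 0.3323  0.0339 -0.1554] turn -0.3037 | t 10.6 tcp [ 0.4704 -0.2433  0.0547] tilt [-0.  0. -1.] w 0.0415
```

Converted, 0.31 m is 0.775, -0.135 m is -0.3375, -0.304 rad is -0.0968.

jog_arm:
  rows:
    - {"tz": -0.05,"aperture": 0.036}
    - {"tz": -0.125,"aperture": 0.036}
    - {"tz": -0.225,"aperture": 0.036}
    - {"tx": 0.025,"tz": -0.3,"aperture": 0.036}
    - {"tx": 0.1,"tz": -0.3375,"aperture": 0.036}
    - {"tx": 0.2,"ty": 0.0125,"tz": -0.3375,"twist": -0.0159,"aperture": 0.036}
    - {"tx": 0.3,"ty": 0.025,"tz": -0.3375,"twist": -0.0318,"aperture": 0.036}
    - {"tx": 0.4,"ty": 0.0375,"tz": -0.3375,"twist": -0.0477,"aperture": 0.036}
    - {"tx": 0.5,"ty": 0.05,"tz": -0.3375,"twist": -0.0637,"aperture": 0.036}
    - {"tx": 0.6,"ty": 0.0625,"tz": -0.3375,"twist": -0.0796,"aperture": 0.036}
    - {"tx": 0.7,"ty": 0.075,"tz": -0.3375,"twist": -0.0955,"aperture": 0.036}
    - {"tx": 0.775,"ty": 0.085,"tz": -0.3375,"twist": -0.0968,"aperture": 0.036}
  grip_n: 30

```text
time: 11.8
ee_pos: [0.571, 0.0547, 0.1895]
eef_rot: [0.675, 0.738, 0.0, -0.0]
ft_force: [-0.0, -0.7, -0.3]
width: 0.0409
grip_force: 30.0
```

```bash
python3 go.py 0.5756 0.0737 0.190 0.0846
```

```text
tool shift [ 0.0185  0.0063 -0.0005] turn 0.0039 | t 11.8 tcp [0.571  0.0547 0.1895] tilt [ 0.001  0.    -1.   ] w 0.0409
```

Converted, 0.102 m is 0.255, 0.05 m is 0.125, 0.003 rad is 0.001.

jog_arm:
  rows:
    - {"tx": 0.025,"ty": 0.0075,"aperture": 0.036}
    - {"tx": 0.045,"ty": 0.015,"twist": 0.001,"aperture": 0.036}
    - {"tx": 0.045,"ty": 0.015,"tz": 0.05,"twist": 0.001,"aperture": 0.036}
    - {"tx": 0.045,"ty": 0.015,"tz": 0.125,"twist": 0.001,"aperture": 0.036}
    - {"tx": 0.045,"ty": 0.015,"tz": 0.2,"twist": 0.001,"aperture": 0.036}
    - {"tx": 0.045,"ty": 0.015,"tz": 0.2375,"twist": 0.001,"aperture": 0.036}
    - {"tx": 0.045,"ty": 0.015,"tz": 0.25,"twist": 0.001,"aperture": 0.036}
    - {"tx": 0.045,"ty": 0.015,"tz": 0.255,"twist": 0.001,"aperture": 0.036}
    - {"tx": 0.045,"ty": 0.015,"tz": 0.255,"twist": 0.001,"aperture": 0.036}
    - {"tx": 0.045,"ty": 0.015,"tz": 0.255,"twist": 0.001,"aperture": 0.036}

```text
time: 12.8
ee_pos: [0.576, 0.0704, 0.0888]
eef_rot: [0.678, 0.735, 0.001, 0.001]
ft_force: [0.3, -1.0, -1.6]
width: 0.0416
grip_force: 30.0
```

```bash
python3 go.py 0.5756 0.073 0.0847 0.0846
```

```text
tool shift [ 0.0026 -0.0002  0.0041] turn -0.0028 | t 12.8 tcp [0.576  0.0704 0.0888] tilt [-0.     0.002 -1.   ] w 0.0416
```

Converted, 0.002 m is 0.005, 0.001 m is 0.0025.

jog_arm:
  rows:
    - {"tx": 0.005,"tz": 0.0025,"aperture": 0.036}
    - {"tx": 0.005,"tz": 0.005,"aperture": 0.036}
    - {"tx": 0.005,"tz": 0.005,"aperture": 0.036}
    - {"tx": 0.005,"tz": 0.005,"aperture": 0.036}

```text
time: 13.2
ee_pos: [0.5751, 0.0724, 0.0856]
eef_rot: [0.677, 0.736, -0.0, 0.0]
ft_force: [-0.8, -0.8, -1.0]
width: 0.0411
grip_force: 30.0
```

```bash
python3 go.py 0.5756 0.073 0.0847 0.0846
```

```text
tool shift [0.0005 0.0006 0.0009] turn -0.0025 | t 13.2 tcp [0.5751 0.0724 0.0856] tilt [-0.  0. -1.] w 0.0411
```

Good. Release, rise, then go over tower63.

Converted, -0.1 m is -0.25, -0.09 m is -0.225.

jog_arm:
  rows:
    - {"tz": 0.0025,"aperture": 0.04}
    - {"tz": 0.0025,"aperture": 0.042}
    - {"tz": 0.0025,"aperture": 0.052}
    - {"tz": 0.0025,"aperture": 0.087}
    - {"tz": 0.0025,"aperture": 0.087}
    - {"tz": 0.0025,"aperture": 0.087}
    - {"tz": -0.025,"aperture": 0.087}
    - {"tz": -0.125,"aperture": 0.087}
    - {"tz": -0.225,"aperture": 0.087}
    - {"tz": -0.25,"aperture": 0.087}
    - {"tz": -0.25,"aperture": 0.087}

```text
time: 14.3
ee_pos: [0.5762, 0.0727, 0.188]
eef_rot: [0.678, 0.735, 0.001, 0.001]
ft_force: [-0.5, -0.5, -0.2]
width: 0.0865
grip_force: 0.0
```

```bash
python3 go.py 0.4876 -0.1652 0.17 -0.216
```

```text
tool shift [-0.2298 -0.1078  0.0176] turn 0.298 | t 14.3 tcp [0.5762 0.0727 0.188 ] tilt [-0.     0.004 -1.   ] w 0.0865
```

Converted, -0.23 m is -0.575, -0.108 m is -0.27, 0.299 rad is 0.0952.

jog_arm:
  rows:
    - {"tx": -0.575,"ty": -0.27,"tz": 0.045,"twist": 0.0952,"aperture": 0.087}
    - {"tx": -0.575,"ty": -0.27,"tz": 0.045,"twist": 0.0952,"aperture": 0.087}
    - {"tx": -0.575,"ty": -0.27,"tz": 0.045,"twist": 0.0952,"aperture": 0.087}
    - {"tx": -0.575,"ty": -0.27,"tz": 0.045,"twist": 0.0952,"aperture": 0.087}
    - {"tx": -0.575,"ty": -0.27,"tz": 0.045,"twist": 0.0952,"aperture": 0.087}
    - {"tx": -0.575,"ty": -0.27,"tz": 0.045,"twist": 0.0952,"aperture": 0.087}
    - {"tx": -0.575,"ty": -0.27,"tz": 0.045,"twist": 0.0952,"aperture": 0.087}
    - {"tx": -0.575,"ty": -0.27,"tz": 0.045,"twist": 0.0952,"aperture": 0.087}
    - {"tx": -0.575,"ty": -0.27,"tz": 0.045,"twist": 0.0952,"aperture": 0.087}
  grip_n: 20

```text
time: 15.2
ee_pos: [0.4868, -0.1639, 0.1673]
eef_rot: [0.779, 0.627, 0.0, -0.0]
ft_force: [0.6, -0.5, 0.6]
width: 0.087
grip_force: 0.0
```

```bash
python3 go.py 0.4876 -0.1652 0.042 -0.216; python3 look.py side s4
```

```text
tool shift [-0.0012  0.0011  0.1253] turn 0.0018 | t 15.2 tcp [ 0.4868 -0.1639  0.1673] tilt [ 0.001 -0.    -1.   ] w 0.087
```

View pics/s4.png

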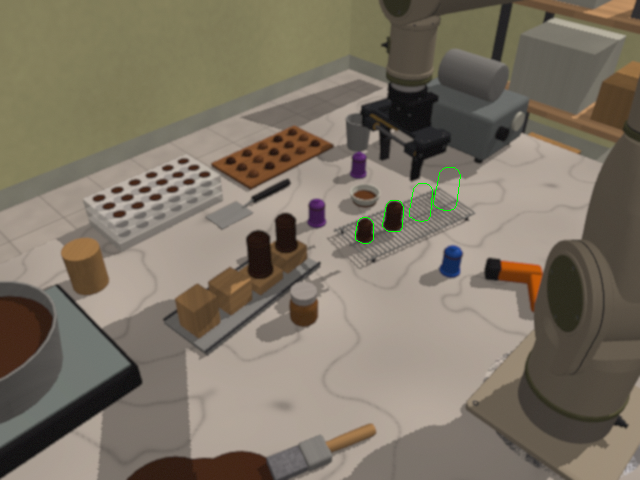

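Two towers now stand upright, at (260,255) and (286,232), and nothing else has moved. Grasp tower63.

Converted, 0.126 m is 0.315, 0.125 m is 0.3125.

jog_arm:
  rows:
    - {"tx": -0.0025,"ty": 0.0025,"tz": 0.1,"aperture": 0.087}
    - {"tx": -0.0025,"ty": 0.0025,"tz": 0.2,"aperture": 0.087}
    - {"tx": -0.0025,"ty": 0.0025,"tz": 0.275,"aperture": 0.087}
    - {"tx": -0.0025,"ty": 0.0025,"tz": 0.3125,"aperture": 0.087}
    - {"tx": -0.0025,"ty": 0.0025,"tz": 0.315,"aperture": 0.087}
    - {"tx": -0.0025,"ty": 0.0025,"tz": 0.315,"aperture": 0.032}
    - {"tx": -0.0025,"ty": 0.0025,"tz": 0.315,"aperture": 0.032}
    - {"tx": -0.0025,"ty": 0.0025,"tz": 0.315,"aperture": 0.032}
    - {"tx": -0.0025,"ty": 0.0025,"tz": 0.315,"aperture": 0.032}
    - {"tx": -0.0025,"ty": 0.0025,"tz": 0.315,"aperture": 0.032}
    - {"tx": -0.0025,"ty": 0.0025,"tz": 0.315,"aperture": 0.032}
    - {"tx": -0.0025,"ty": 0.0025,"tz": 0.315,"aperture": 0.032}
  grip_n: 20

```text
time: 16.45
ee_pos: [0.4871, -0.167, 0.0416]
eef_rot: [0.78, 0.626, 0.0, 0.0]
ft_force: [1.2, -0.3, 0.5]
width: 0.0391
grip_force: 0.5
```

```bash
python3 go.py 0.5624 0.2291 0.20 0.0846
```

```text
tool shift [ 0.403  -0.0117 -0.1584] turn -0.3017 | t 16.45 tcp [ 0.4871 -0.167   0.0416] tilt [-0.  0. -1.] w 0.0391
```

Converted, 0.24 m is 0.6, 0.2 m is 0.5, -0.3 rad is -0.0955.

jog_arm:
  rows:
    - {"aperture": 0.032}
    - {"aperture": 0.032}
    - {"tz": -0.05,"aperture": 0.032}
    - {"tz": -0.125,"aperture": 0.032}
    - {"tz": -0.225,"aperture": 0.032}
    - {"tx": 0.025,"tz": -0.325,"aperture": 0.032}
    - {"tx": 0.1,"tz": -0.395,"aperture": 0.032}
    - {"tx": 0.2,"tz": -0.395,"twist": -0.0159,"aperture": 0.032}
    - {"tx": 0.3,"tz": -0.395,"twist": -0.0318,"aperture": 0.032}
    - {"tx": 0.4,"ty": -0.0125,"tz": -0.395,"twist": -0.0477,"aperture": 0.032}
    - {"tx": 0.5,"ty": -0.0125,"tz": -0.395,"twist": -0.0637,"aperture": 0.032}
    - {"tx": 0.6,"ty": -0.025,"tz": -0.395,"twist": -0.0955,"aperture": 0.032}
  grip_n: 30

```text
time: 17.65
ee_pos: [0.5291, 0.0709, 0.1995]
eef_rot: [0.677, 0.736, -0.0, 0.0]
ft_force: [1.0, -0.9, -1.0]
width: 0.0371
grip_force: 30.0
```

```bash
python3 go.py 0.5624 0.2291 0.20 0.0846
```

```text
tool shift [ 0.1548  0.0466 -0.0006] turn 0.0001 | t 17.65 tcp [0.5291 0.0709 0.1995] tilt [-0.  0. -1.] w 0.0371
```

Converted, 0.155 m is 0.3875, 0.11 m is 0.275.

jog_arm:
  rows:
    - {"tx": 0.075,"ty": 0.025,"aperture": 0.032}
    - {"tx": 0.175,"ty": 0.05,"aperture": 0.032}
    - {"tx": 0.275,"ty": 0.0875,"aperture": 0.032}
    - {"tx": 0.35,"ty": 0.1125,"aperture": 0.032}
    - {"tx": 0.3875,"ty": 0.1175,"aperture": 0.032}
    - {"tx": 0.3875,"ty": 0.1175,"tz": 0.025,"aperture": 0.032}
    - {"tx": 0.3875,"ty": 0.1175,"tz": 0.1,"aperture": 0.032}
    - {"tx": 0.3875,"ty": 0.1175,"tz": 0.1875,"aperture": 0.032}
    - {"tx": 0.3875,"ty": 0.1175,"tz": 0.25,"aperture": 0.032}
    - {"tx": 0.3875,"ty": 0.1175,"tz": 0.27,"aperture": 0.032}
    - {"tx": 0.3875,"ty": 0.1175,"tz": 0.275,"aperture": 0.032}
    - {"tx": 0.3875,"ty": 0.1175,"tz": 0.275,"aperture": 0.032}

```text
time: 18.85
ee_pos: [0.5635, 0.2274, 0.0904]
eef_rot: [0.677, 0.736, 0.0, 0.0]
ft_force: [0.4, 0.2, -0.1]
width: 0.0372
grip_force: 30.0
```

```bash
python3 go.py 0.5624 0.2284 0.0866 0.0846
```

```text
tool shift [ 0.0011 -0.001   0.0038] turn -0.0024 | t 18.85 tcp [0.5635 0.2274 0.0904] tilt [-0.     0.001 -1.   ] w 0.0372
```

Converted, 0.002 m is 0.005, -0.001 m is -0.0025.

jog_arm:
  rows:
    - {"tx": 0.0025,"ty": -0.0025,"tz": 0.0025,"aperture": 0.032}
    - {"tx": 0.0025,"ty": -0.0025,"tz": 0.005,"aperture": 0.032}
    - {"tx": 0.0025,"ty": -0.0025,"tz": 0.005,"aperture": 0.032}
    - {"tx": 0.0025,"ty": -0.0025,"tz": 0.005,"aperture": 0.032}

```text
time: 19.25
ee_pos: [0.562, 0.229, 0.0878]
eef_rot: [0.677, 0.736, 0.0, 0.0]
ft_force: [-0.5, -0.6, -0.4]
width: 0.0372
grip_force: 30.0
```

```bash
python3 go.py 0.5624 0.2284 0.0866 0.0846
```

```text
tool shift [-0.0006  0.0004  0.0012] turn -0.0016 | t 19.25 tcp [0.562  0.229  0.0878] tilt [-0.  0. -1.] w 0.0372
```

Converted, -0.1 m is -0.25, -0.09 m is -0.225.

jog_arm:
  rows:
    - {"tz": 0.0025,"aperture": 0.036}
    - {"tz": 0.0025,"aperture": 0.038}
    - {"tz": 0.0025,"aperture": 0.048}
    - {"tz": 0.0025,"aperture": 0.087}
    - {"tz": 0.0025,"aperture": 0.087}
    - {"tz": 0.0025,"aperture": 0.087}
    - {"tz": -0.025,"aperture": 0.087}
    - {"tz": -0.125,"aperture": 0.087}
    - {"tz": -0.225,"aperture": 0.087}
    - {"tz": -0.25,"aperture": 0.087}
    - {"tz": -0.25,"aperture": 0.087}

```text
time: 20.35
ee_pos: [0.5628, 0.2295, 0.19]
eef_rot: [0.677, 0.736, 0.002, 0.001]
ft_force: [0.5, -0.6, -0.7]
width: 0.0863
grip_force: 0.0
```

```bash
python3 go.py 0.5043 -0.089 0.17 -0.216
```

```text
tool shift [-0.3126 -0.0847  0.0194] turn 0.2989 | t 20.35 tcp [0.5628 0.2295 0.19  ] tilt [ 0.001  0.004 -1.   ] w 0.0863
```

Converted, -0.312 m is -0.78, -0.085 m is -0.2125, 0.299 rad is 0.0952.

jog_arm:
  rows:
    - {"tx": -0.78,"ty": -0.2125,"tz": 0.05,"twist": 0.0952,"aperture": 0.087}
    - {"tx": -0.78,"ty": -0.2125,"tz": 0.05,"twist": 0.0952,"aperture": 0.087}
    - {"tx": -0.78,"ty": -0.2125,"tz": 0.05,"twist": 0.0952,"aperture": 0.087}
    - {"tx": -0.78,"ty": -0.2125,"tz": 0.05,"twist": 0.0952,"aperture": 0.087}
    - {"tx": -0.78,"ty": -0.2125,"tz": 0.05,"twist": 0.0952,"aperture": 0.087}
    - {"tx": -0.78,"ty": -0.2125,"tz": 0.05,"twist": 0.0952,"aperture": 0.087}
    - {"tx": -0.78,"ty": -0.2125,"tz": 0.05,"twist": 0.0952,"aperture": 0.087}
    - {"tx": -0.78,"ty": -0.2125,"tz": 0.05,"twist": 0.0952,"aperture": 0.087}
    - {"tx": -0.78,"ty": -0.2125,"tz": 0.05,"twist": 0.0952,"aperture": 0.087}
    - {"tx": -0.78,"ty": -0.2125,"tz": 0.05,"twist": 0.0952,"aperture": 0.087}
  grip_n: 20

```text
time: 21.35
ee_pos: [0.503, -0.0876, 0.167]
eef_rot: [0.779, 0.627, -0.0, -0.0]
ft_force: [0.1, 0.8, -0.0]
width: 0.0871
grip_force: 0.0
```

```bash
python3 go.py 0.5043 -0.089 0.030 -0.216; python3 look.py side s5
```

```text
tool shift [-0.0011  0.0017  0.137 ] turn 0.0018 | t 21.35 tcp [ 0.503  -0.0876  0.167 ] tilt [ 0.001 -0.001 -1.   ] w 0.0871
```

View pics/s5.png

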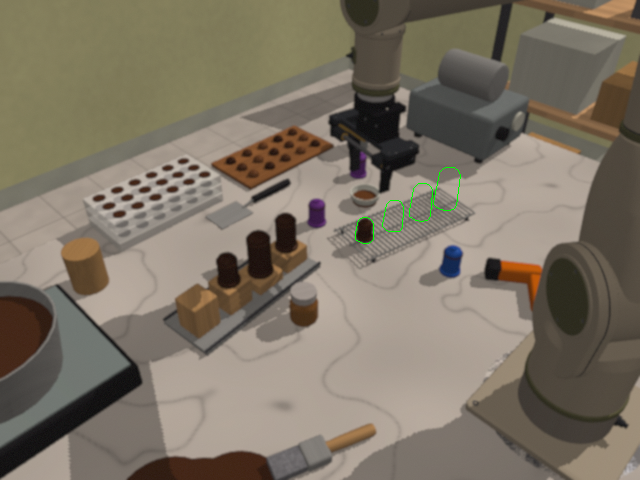

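Three towers are upright on their blocks at (228,270), (260,255) and (286,232). Grasp the last one.

Converted, 0.137 m is 0.3425, 0.134 m is 0.335.

jog_arm:
  rows:
    - {"ty": 0.0025,"tz": 0.1,"aperture": 0.087}
    - {"ty": 0.0025,"tz": 0.2,"aperture": 0.087}
    - {"ty": 0.0025,"tz": 0.2875,"aperture": 0.087}
    - {"ty": 0.0025,"tz": 0.335,"aperture": 0.087}
    - {"ty": 0.0025,"tz": 0.3425,"aperture": 0.087}
    - {"ty": 0.0025,"tz": 0.3425,"aperture": 0.028}
    - {"ty": 0.0025,"tz": 0.3425,"aperture": 0.028}
    - {"ty": 0.0025,"tz": 0.3425,"aperture": 0.028}
    - {"ty": 0.0025,"tz": 0.3425,"aperture": 0.028}
    - {"ty": 0.0025,"tz": 0.3425,"aperture": 0.028}
    - {"ty": 0.0025,"tz": 0.3425,"aperture": 0.028}
    - {"ty": 0.0025,"tz": 0.3425,"aperture": 0.028}
  grip_n: 20

```text
time: 22.6
ee_pos: [0.504, -0.0894, 0.0306]
eef_rot: [0.779, 0.627, 0.0, 0.0]
ft_force: [-0.3, 0.4, -1.2]
width: 0.039
grip_force: 0.0
```

jog_arm:
  rows:
    - {"aperture": 0.028}
    - {"aperture": 0.028}
    - {"aperture": 0.028}
  grip_n: 30

```text
time: 22.9
ee_pos: [0.5041, -0.0893, 0.0306]
eef_rot: [0.779, 0.627, 0.0, 0.0]
ft_force: [0.1, -0.4, 0.5]
width: 0.0329
grip_force: 30.0
```

```bash
python3 go.py 0.5558 0.3068 0.20 0.0846
```

```text
tool shift [ 0.398  -0.0344 -0.1694] turn -0.3006 | t 22.9 tcp [ 0.5041 -0.0893  0.0306] tilt [-0.  0. -1.] w 0.0329
```

Converted, 0.29 m is 0.725, 0.26 m is 0.65, -0.3 rad is -0.0955.

jog_arm:
  rows:
    - {"tz": -0.05,"aperture": 0.028}
    - {"tz": -0.15,"aperture": 0.028}
    - {"tz": -0.25,"aperture": 0.028}
    - {"tz": -0.35,"aperture": 0.028}
    - {"tx": 0.05,"tz": -0.4225,"aperture": 0.028}
    - {"tx": 0.15,"tz": -0.4225,"twist": -0.0159,"aperture": 0.028}
    - {"tx": 0.25,"ty": -0.025,"tz": -0.4225,"twist": -0.0318,"aperture": 0.028}
    - {"tx": 0.35,"ty": -0.025,"tz": -0.4225,"twist": -0.0477,"aperture": 0.028}
    - {"tx": 0.45,"ty": -0.0375,"tz": -0.4225,"twist": -0.0637,"aperture": 0.028}
    - {"tx": 0.55,"ty": -0.05,"tz": -0.4225,"twist": -0.0796,"aperture": 0.028}
    - {"tx": 0.65,"ty": -0.05,"tz": -0.4225,"twist": -0.0955,"aperture": 0.028}
    - {"tx": 0.725,"ty": -0.0625,"tz": -0.4225,"twist": -0.0955,"aperture": 0.028}
  grip_n: 30

```text
time: 24.1
ee_pos: [0.5417, 0.2017, 0.1993]
eef_rot: [0.676, 0.737, 0.0, -0.0]
ft_force: [1.0, 0.6, -0.4]
width: 0.0329
grip_force: 30.0
```

```bash
python3 go.py 0.5558 0.3068 0.20 0.0846
```

```text
tool shift [ 0.1035  0.0231 -0.0006] turn 0.0022 | t 24.1 tcp [0.5417 0.2017 0.1993] tilt [ 0.001 -0.    -1.   ] w 0.0329
```

Converted, 0.106 m is 0.265, 0.104 m is 0.26, 0.002 rad is 0.0006.

jog_arm:
  rows:
    - {"tx": 0.075,"ty": 0.02,"twist": 0.0006,"aperture": 0.028}
    - {"tx": 0.175,"ty": 0.04,"twist": 0.0006,"aperture": 0.028}
    - {"tx": 0.2375,"ty": 0.055,"twist": 0.0006,"aperture": 0.028}
    - {"tx": 0.2575,"ty": 0.0575,"twist": 0.0006,"aperture": 0.028}
    - {"tx": 0.2575,"ty": 0.0575,"twist": 0.0006,"aperture": 0.028}
    - {"tx": 0.2575,"ty": 0.0575,"tz": 0.075,"twist": 0.0006,"aperture": 0.028}
    - {"tx": 0.2575,"ty": 0.0575,"tz": 0.1625,"twist": 0.0006,"aperture": 0.028}
    - {"tx": 0.2575,"ty": 0.0575,"tz": 0.2375,"twist": 0.0006,"aperture": 0.028}
    - {"tx": 0.2575,"ty": 0.0575,"tz": 0.26,"twist": 0.0006,"aperture": 0.028}
    - {"tx": 0.2575,"ty": 0.0575,"tz": 0.265,"twist": 0.0006,"aperture": 0.028}
    - {"tx": 0.2575,"ty": 0.0575,"tz": 0.265,"twist": 0.0006,"aperture": 0.028}
    - {"tx": 0.2575,"ty": 0.0575,"tz": 0.265,"twist": 0.0006,"aperture": 0.028}

```text
time: 25.3
ee_pos: [0.5569, 0.3042, 0.0954]
eef_rot: [0.678, 0.735, 0.001, 0.0]
ft_force: [-0.1, 0.7, -0.1]
width: 0.0331
grip_force: 30.0
```

```bash
python3 go.py 0.5558 0.3066 0.0906 0.0846
```

```text
tool shift [ 0.0025 -0.0009  0.0048] turn -0.003 | t 25.3 tcp [0.5569 0.3042 0.0954] tilt [ 0.001  0.002 -1.   ] w 0.0331
```

Converted, 0.002 m is 0.005, 0.001 m is 0.0025.

jog_arm:
  rows:
    - {"tx": 0.0025,"tz": 0.0025,"aperture": 0.028}
    - {"tx": 0.0025,"tz": 0.005,"aperture": 0.028}
    - {"tx": 0.0025,"tz": 0.005,"aperture": 0.028}
    - {"tx": 0.0025,"tz": 0.005,"aperture": 0.028}

```text
time: 25.7
ee_pos: [0.5559, 0.3049, 0.0916]
eef_rot: [0.678, 0.736, 0.0, 0.0]
ft_force: [0.1, 0.2, -1.0]
width: 0.0335
grip_force: 30.0
```

```bash
python3 go.py 0.5558 0.3066 0.0906 0.0846
```

```text
tool shift [ 0.0017 -0.      0.001 ] turn -0.0025 | t 25.7 tcp [0.5559 0.3049 0.0916] tilt [-0.  0. -1.] w 0.0335
```

Converted, -0.1 m is -0.25, -0.05 m is -0.125.

jog_arm:
  rows:
    - {"tx": 0.005,"aperture": 0.028}
    - {"tx": 0.005,"tz": 0.0025,"aperture": 0.03}
    - {"tx": 0.005,"tz": 0.0025,"aperture": 0.034}
    - {"tx": 0.005,"tz": 0.0025,"aperture": 0.045}
    - {"tx": 0.005,"tz": 0.0025,"aperture": 0.087}
    - {"tx": 0.005,"tz": 0.0025,"aperture": 0.087}
    - {"tx": 0.005,"tz": 0.0025,"aperture": 0.087}
    - {"tx": 0.005,"tz": -0.025,"aperture": 0.087}
    - {"tx": 0.005,"tz": -0.125,"aperture": 0.087}
    - {"tx": 0.005,"tz": -0.25,"aperture": 0.087}
    - {"tx": 0.005,"tz": -0.25,"aperture": 0.087}

```text
time: 26.8
ee_pos: [0.5579, 0.3094, 0.1996]
eef_rot: [0.677, 0.736, 0.005, 0.002]
ft_force: [-0.1, 0.7, 0.0]
width: 0.0849
grip_force: 0.0
```

jog_arm:
  rows:
    - {"tx": -0.125,"tz": -0.125,"aperture": 0.087}
    - {"tx": -0.25,"tz": -0.25,"aperture": 0.087}
    - {"tx": -0.375,"tz": -0.25,"aperture": 0.087}
    - {"tx": -0.5,"tz": -0.25,"aperture": 0.087}
    - {"tx": -0.625,"tz": -0.25,"aperture": 0.087}
    - {"tx": -0.75,"tz": -0.25,"aperture": 0.087}
    - {"tx": -0.875,"tz": -0.25,"aperture": 0.087}
    - {"tx": -0.875,"tz": -0.25,"aperture": 0.087}

```text
time: 27.6
ee_pos: [0.5844, -0.0463, 0.2924]
eef_rot: [0.679, 0.734, -0.0, 0.001]
ft_force: [0.2, -0.6, 0.6]
width: 0.0868
grip_force: 0.0
```

Create chk.py:
```python
from h import *
P={48:(.5558,.3068,.08),63:(.5624,.2291,.065),93:(.569,.1514,.035),78:(.5756,.0737,.05)}
for n in("side","top"):
    c=r.camera(n);im=c["img"][:,:,::-1].copy()
    for h,(x,y,z) in P.items():
        cv2.polylines(im,[cv2.convexHull(np.round(proj(c,place(tower(h),x,y,z,0))*16).astype(np.int32))],True,(0,255,0),1,shift=4)
    w=im[190:350,140:340] if n=="side" else im[150:310,130:330]
    cv2.imwrite(f"pics/c_{n}.png",cv2.resize(w,(750,600),interpolation=cv2.INTER_CUBIC))
```

```bash
python3 chk.py
```

```text
(no output)
```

View pics/c_side.png

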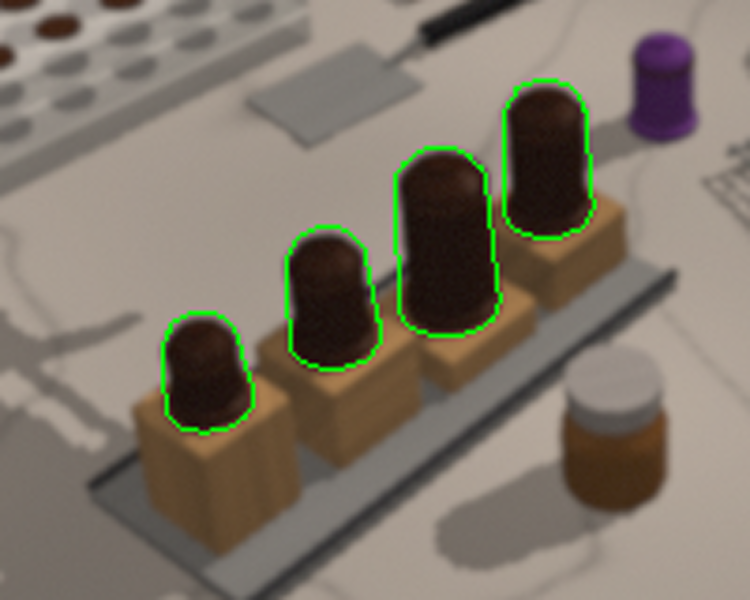

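View pics/c_top.png

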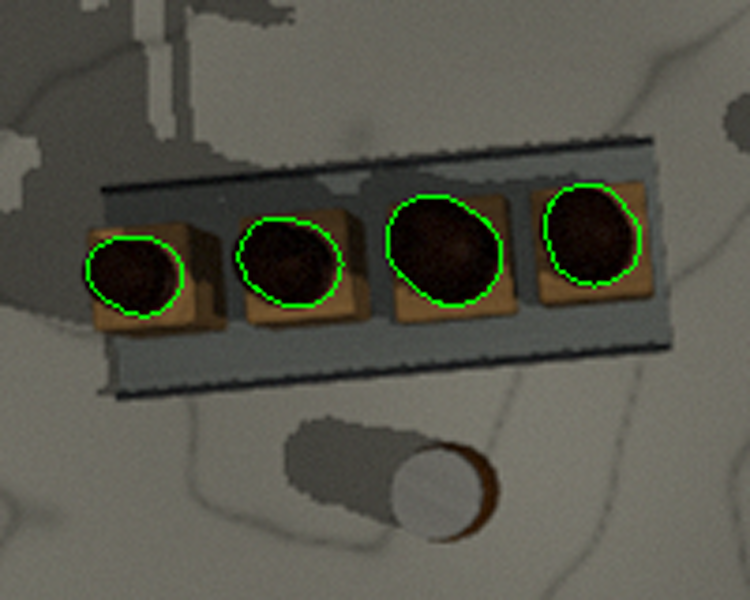

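All four towers stand upright, within about a pixel of the block-centre outlines in both views, and the jar and look-alikes are in place. Handing in.

```bash
python3 -c "
from bench import r
print(r.close_job())"
```

```text
the job is handed in; nothing more can be done
None
```

All four towers are upright and released at the middle of their blocks, tallest on the lowest through shortest on the highest; the bowl and jar were not touched, and the job was handed in at about 28 s.

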